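Key a handle rose onto a locker door

ROBOT

A 7-joint arm with a two-finger parallel gripper is mounted at the origin on the work surface. World frame = base frame: x ahead of the robot, y to its left, z up, the work surface at z = 0. Lengths are in m, angles in rad, forces in N, time in s.
With the tool pointing down it reaches from about 0.425 to 0.925 m from the base axis. Payload 6.8 kg.
Tool frame: the origin (TCP) lies midway between the tips of the shut fingers; the grasp point (between the pads) lies 19 mm behind it; z points along the fingers, y is the line along which they close (so a half turn about z gives the same grasp; the last joint's range is limited). The gripper opens to 88 mm and grips with 3 to 60 N. Pads are 20 mm wide; open, the fingers measure 115 mm over their backs; the gripper's body (75 mm by 178 mm) begins 61 mm behind the grasp point.
Start: joints at [-1.444, 0.477, 0.022, 1.555, -0.011, 1.109, -0.083], TCP at [0.157, 0.656, 0.223] pointing down, gripper open.
Joint ranges: [-2.96, 2.96], [-0.34, 2.1], [-1.41, 1.46], [0.24, 2.44], [-1.37, 4.51], [0.17, 1.92], [-2.96, 2.96]. Speed limits (rad/s): [2.39, 2.39, 3.14, 3.14, 3.14, 3.14, 3.14].

INTERFACE

Orientations are given as a unit quaternion [x, y, z, w].
In Python, from bench import bot, grab_frame gives the robot as it stands.
- The arm moves only by the tool drive_tool, never from a script. Its argument "plan" is one flat list of numbers, 5 for each row, row after row: the shift along the tool's x, y, z in m, then the turn about the tool's z in rad, then the closure, from 0 (fully open) to 1 (shut). In form: [x, y, z, spin, gripper, x, y, z, spin, gripper, ...]. A call has 1 to 8 rows; each row is the pose to reach, as a shift and turn from the pose commanded when the call began, along the tool's axes at that moment; what a row does not reach only later rows make up. A row lasts 1/8 s, in which the tool goes at most 62.5 mm and 10.7 degrees, less where a joint would pass 70% of its speed; a pose out of reach is approached as far as the arm can. A call with a gripper value outside its range is refused whole. The fingers move at their own pace and stop on an object; "newtons" is the grip in N (left out, the last holds). Time passes only in rows, so rows that repeat a pose let the fingers close. It gives the time, the measured TCP pose, the force, the opening and the grip force at its end, in the units of the state.
- bot.read_state(): the state, without advancing time (a new reading comes with each control period).
- grab_frame(name): name is "side" or "top"; returns a dict with "color" (480x640x3 uint8, blue, green, red), "fx", "fy", "cx", "cy" (pixels), "rvec" (rotation vector, rad) and "tvec" (3), from world to camera coordinates, as OpenCV has them. Camera axes: x right, y down, z forward; pixel columns grow to the right and rows downward; lengths in m; the calibration is good to about 2 mm. A picture is of the moment at which its call begins. There is no depth.
- bot.hand_in(): hands the job in; it is judged then, once.
The state is a dict: "time": time; "qpos": joint angles; "qd": joint speeds; "joint_efforts": joint torques, N m; "position": TCP position; "ee_rot": TCP orientation; "force": force on the tool from outside, world axes, zero at the start; "ft_torque": the same for the moment, N m; "gripper_width": finger opening in m; "grip_force": force on a finger pad.
Only numpy, scipy, OpenCV 4.12 (cv2) and the standard library are available. Lean on these libraries where they do the work, as an engineer would, in place of code of your own. Each camera call takes 0.05 s, during which the arm holds its last target. There are 200 camera calls.

TASK

With a fingertip, gently push the orange peg of the white handle rose round until the notch in its rim stands over the brass key, then press the rose down on its grey middle cap until it sits fully home on the door, and leave it there. Do not pinch the peg, do not pull the rose up or force it down onto the key while the notch is elsewhere, and leave the other things on the door and bench where they are.

Things in the scene. Friction and masses are not known exactly. Their poses are not given: they have to be found in the camera images.
- door: white locker door, blue edging, 18 mm thick, fixed flat on the bench. Origin on the bench right below the rose's axis (not the door's middle): the panel reaches 85 mm to -x, 180 mm to +x and 170 mm to either side in y from there. z up. A round dark steel plate on it, 112 mm across, 4 mm thick, centred on the origin, carries key and rose: its top is 22 mm above the bench
- key: brass locating key fixed on the steel plate: a bar with rounded top, 8 mm wide, 7.5 mm high, lying radially from 37 to 56 mm from the rose's axis; about 11 mm of it shows beyond the rose's rim. Origin on the rose's axis on top of the plate; the key lies along +x of this frame, whose axes are those of the door
- key_top (a point): point on top of the brass key, 43 mm from the rose's axis and 29.5 mm above the bench
- notch (a point): middle of the notch through the rim of the rose, 43 mm from its axis, at half the disc's thickness. The notch is 11 mm wide at its inner end (34 mm from the axis), 19 mm at the rim; the key enters when this point is within about 4 mm of key_top seen from above. The rose: a white plastic disc of 90 mm diameter, 6 mm thick, that stays level on a central spindle, turns either way and slides down
- peg: orange finger peg, an upright round post standing on the rose opposite the notch and turning with it: 12 mm diameter, 22 mm high, its middle 34 mm from the rose's axis. Origin: middle of its foot on the disc's top face, 36 mm above the bench at the start (top of the peg at 58 mm); +x points to the rose's axis, z up. Pushed sideways with about 3 N it turns the rose, which stays where left
- cap (a point): centre of the top of the low grey cap in the middle of the rose, on the rose's axis: 31 to 34 mm diameter, 4 mm above the disc; the place to press. 40 mm above the bench at the start, 32 mm when the rose is home
- rose_turn (a joint): turn of the rose about its upright axis in rad, growing counter-clockwise from above, no stop in reach. 0 (or a full turn, 6.283) when the notch is over the key; starts anywhere from 0.8 to 5.48
- rose_slide (a joint): how far the rose is pressed down in m: 0 at the start, 0.008 fully home on its plate, negative if pulled up. Stiff on its spindle (about 5 N to move), it stays where it is left. With the notch away from the key it stops on the key after about 0.5 mm
- knob: bystander: loose steel furniture knob, 34 mm across, 31 mm high, standing on the far part of the locker door; origin under its middle
- red_cap: bystander: loose red plastic cap, disc 46 mm across, 13 mm high, lying on the far part of the locker door; origin under its middle
- hinge: bystander: loose steel cup hinge, a 35 mm cup with a 45 mm wing and a 14 mm wide arm reaching 60 mm from the cup's middle along its own +x, 11 mm high, lying on the locker door to the left of the rose; origin under the middle of the cup
- carton: bystander: open cardboard box with packets of fittings, 130 x 190 x 60 mm, on the bench; origin under its middle
- screwdriver: bystander: screwdriver lying on the bench, along its own x
- mallet: bystander: hammer lying on the bench, along its own x
- glue: bystander: white glue bottle with orange cap and blue label, 56 mm across, 150 mm high, on the bench; origin under its middle
- tape: bystander: roll of yellow tape lying flat on the bench, 90 mm across, 30 mm high; origin under its middle

How it is judged:
At the end, for the whole second after the job is handed in: the rose is pressed home (at least 6.5 of its 8 mm down) with its notch over the key (within 5 mm seen from above), and at rest (value of joint rose_slide above 0.0065 m and horizontal distance between notch and key_top below 0.005 m and velocity of joint rose_turn between -0.05 and 0.05 rad/s); the robot touches nothing.
It fails at once if the rose is pulled up its spindle by more than 4 mm (value of joint rose_slide below -0.004 m).
It fails at once if the peg is pinched or shoved hard: the fingers bear on it with more than 30 N (contact force between the fingers and peg above 30 N).
It fails at once if the key is forced: more than 40 N on it (contact force between key and anything else above 40 N).
It fails at once if one of the other things on door or bench is moved more than 20 mm (distance of any of knob, red_cap, hinge, carton, screwdriver, mallet, glue, tape from where it was at the start of the episode above 0.02 m).
It also fails if it takes over 51 s, if anything falls off the work surface, if the arm or the gripper's body presses on something with over 40 N, if the wrist force passes 120 N, or if a joint passes its speed limit or range.

## Working session

There is one attempt and no reset: what is moved stays moved. The work goes in short steps, Python scripts to look and compute and a tool call to move; the robot and the scene stay as the last step left them, time stands still between calls to the robot, and variables do not carry over. Pictures are saved under pics/ and viewed, at most 10 in all, crops included, and the job is handed in when it is done.

Besides the shell and the picture viewer there is one more tool, called as name(argument=value, ...) on one line, values as JSON. drive_tool: Moves the arm, as the interface text tells. Its arguments: {"type":"object","properties":{"plan":{"type":"array"},"newtons":{"type":"number"}},"required":["plan"]}

```bash
mkdir -p pics; cat > h.py <<'E'
import numpy as np, cv2
from bench import bot, grab_frame
def cam(f):
    R=cv2.Rodrigues(np.array(f["rvec"],float))[0]; return R,np.array(f["tvec"],float).ravel()
def ray(f,u,v,z):
    R,t=cam(f); d=R.T@np.array([(u-f["cx"])/f["fx"],(v-f["cy"])/f["fy"],1]); c=-R.T@t
    return c+d*(z-c[2])/d[2]
def proj(f,p):
    R,t=cam(f); q=R@np.array(p)+t; return f["fx"]*q[0]/q[2]+f["cx"],f["fy"]*q[1]/q[2]+f["cy"]
E
python3 - <<'E'
from h import *
s=bot.read_state(); print(s)
for n in("top","side"):
    f=grab_frame(n); cv2.imwrite(f"pics/{n}0.png",f["color"]); R,t=cam(f); print(n,-R.T@t,f["fx"])
E
```

```text
{'time': 0.0, 'qpos': array([-1.44410002,  0.47784432,  0.02231968,  1.55645271, -0.01149642,
        1.10926878, -0.08310935]), 'qd': array([ 0.00055243, -0.00029018,  0.00186971,  0.00052425,  0.00087648,
        0.001558  , -0.00079319]), 'joint_efforts': array([-2.27237365e-04, -5.82856107e+01,  1.53438751e+00, -2.72614914e+01,
       -5.43691556e-02,  1.70011260e-02,  1.62202896e-04]), 'position': array([0.15689927, 0.65589237, 0.22165115]), 'ee_rot': array([ 1.17112904e-01,  9.93118178e-01, -9.21666313e-04, -4.19523599e-05]), 'force': array([0.5358771 , 0.03602493, 0.21122324]), 'ft_torque': array([-0.08743567,  0.04505063,  0.0301815 ]), 'grip_force': 0.0, 'gripper_width': 0.0877041826921842}
top [ 0.33787442 -0.0365811   1.22866472] 497.50822005250666
side [ 0.10038939 -0.98403808  0.78102442] 445.2596732371853
```

View pics/top0.png

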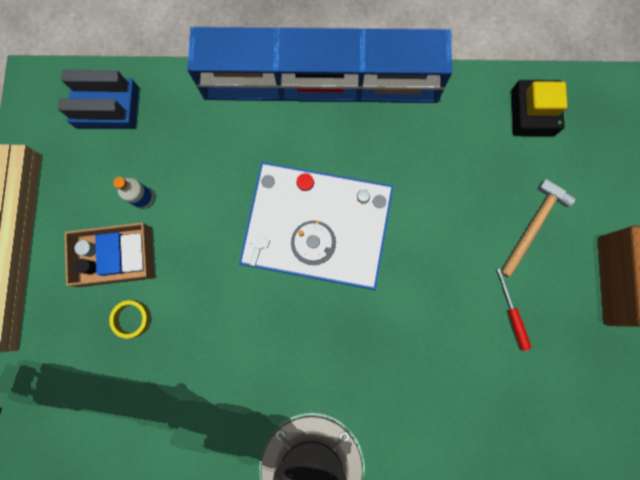

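View pics/side0.png

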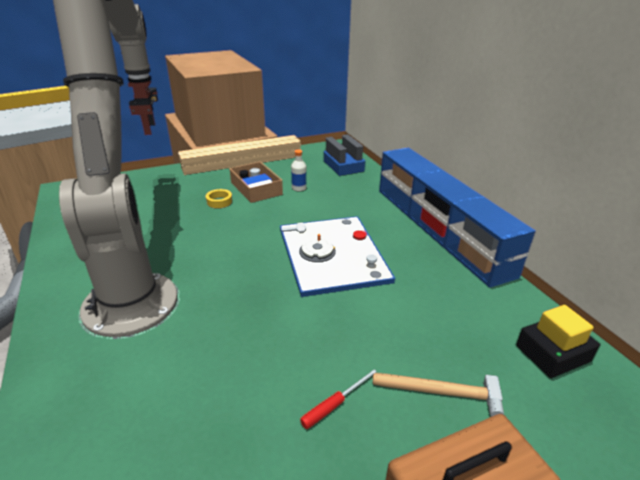

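```bash
python3 - <<'E'
from h import *
f=grab_frame("top"); I=f["color"]
cv2.imwrite("pics/c0.png",cv2.resize(I[150:300,230:405],None,fx=4,fy=4,interpolation=cv2.INTER_CUBIC))
g=grab_frame("side");J=g["color"]
cv2.imwrite("pics/c1.png",cv2.resize(J[205:300,270:400],None,fx=6,fy=6,interpolation=cv2.INTER_CUBIC))
s=bot.read_state()["position"]
print(proj(f,s),proj(g,s))
hsv=cv2.cvtColor(I,cv2.COLOR_BGR2HSV)
m=cv2.inRange(hsv,(8,120,120),(30,255,255))[205:285,280:350]
n,l,st,c=cv2.connectedComponentsWithStats(m)
for i in range(1,n):
    u,v=c[i]+[280,205]; print(u,v,st[i],hsv[int(v+.5),int(u+.5)],ray(f,u,v,.047),ray(f,u,v,.0295))
print("cap",ray(f,313.5,241.5,.04))
E
```

```text
(np.float64(-25.05629262011155), np.float64(405.92444000247735)) (np.float64(149.6290713393442), np.float64(129.01090358107933))
316.6666666666667 221.66666666666666 [36 16  2  2  3] [ 22 147 206] [ 0.57287592 -0.00138657  0.047     ] [ 0.5763562  -0.00086535  0.0295    ]
300.5 233.0 [19 26  4  5 16] [ 18 199 220] [0.54428782 0.03699496 0.047     ] [0.54734472 0.0380846  0.0295    ]
cap [0.52522437 0.00535572 0.04      ]
```

View pics/c0.png

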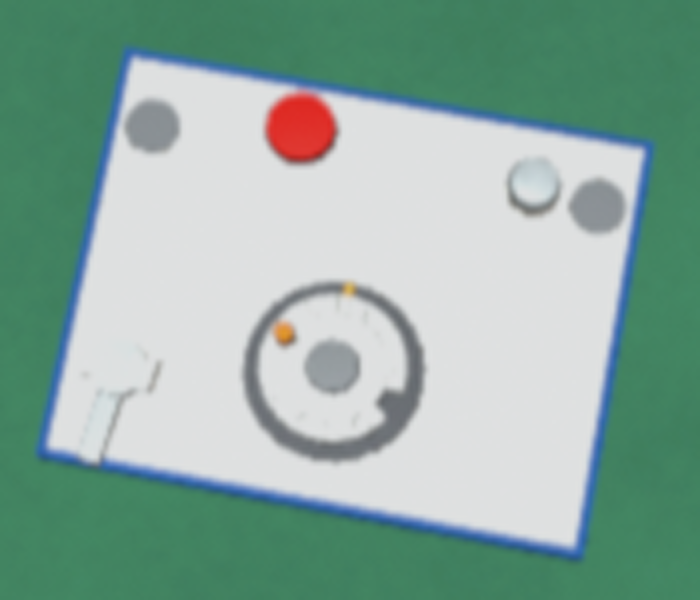

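View pics/c1.png

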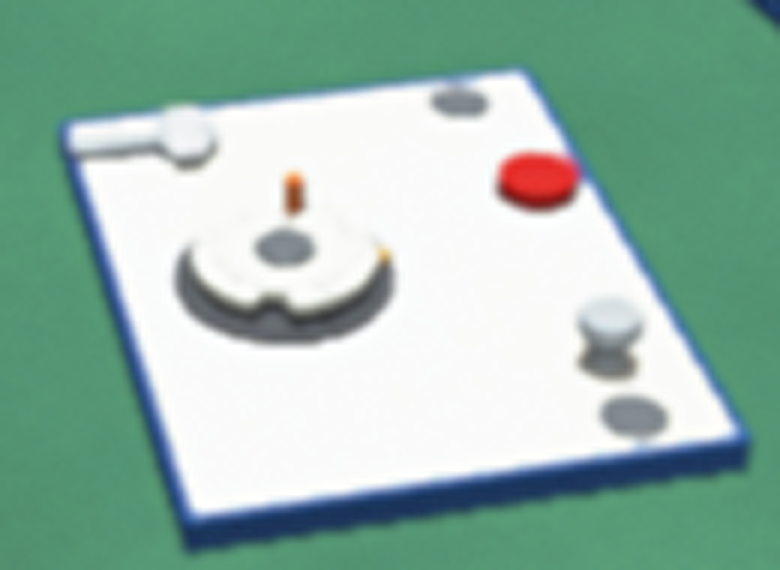

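The top view crop shows the cap at (332,367), peg at (284,333), key at (349,289) and notch at (390,402). The hinge lies to the left, clear of the peg's path. The side crop agrees.

```bash
cat >> h.py <<'E'
def big(m): return max(cv2.findContours(m,cv2.RETR_EXTERNAL,cv2.CHAIN_APPROX_NONE)[0],key=cv2.contourArea)
def measure(zoff=0.):
    f=grab_frame("top"); I=cv2.resize(f["color"],None,fx=4,fy=4,interpolation=cv2.INTER_CUBIC); hsv=cv2.cvtColor(I,cv2.COLOR_BGR2HSV)
    px=lambda p:((p[0]+.5)/4-.5,(p[1]+.5)/4-.5)
    sub=np.zeros(I.shape[:2],np.uint8); sub[150*4:300*4,230*4:405*4]=255
    out={}
    g=cv2.inRange(hsv,(45,80,0),(90,255,255)); c=big(cv2.bitwise_and(cv2.bitwise_not(g),sub))
    C=[ray(f,*px(p),.018)[:2] for p in cv2.boxPoints(cv2.minAreaRect(c))]
    C=sorted(C,key=lambda p:p[0]-.3*p[1]*0); near=sorted(C[:2],key=lambda p:p[1]); far=sorted(C[2:],key=lambda p:p[1])
    out["sizes"]=(np.linalg.norm(near[1]-near[0]),np.linalg.norm(far[0]-near[0]))
    y=near[1]-near[0]+far[1]-far[0]; y/=np.linalg.norm(y); x=np.array([y[1],-y[0]])
    out["door_ang"]=np.degrees(np.arctan2(x[1],x[0])); out["axis_door"]=sum(near)/2+.085*x
    hs=cv2.inRange(hsv,(0,0,100),(179,80,175))   # greys
    roi=np.zeros_like(sub); cv2.circle(roi,tuple(int(4*v) for v in proj(f,(*out["axis_door"],.04-zoff))),50,255,-1)
    m=cv2.inRange(hsv,(8,120,110),(22,255,255)); roi2=cv2.dilate(roi,np.ones((41,41)))
    try:
        c=big(cv2.bitwise_and(hs,roi)); (u,v),r=cv2.minEnclosingCircle(c); M=cv2.moments(c); u,v=M["m10"]/M["m00"],M["m01"]/M["m00"]
        out["cap"]=ray(f,*px((u,v)),.04-zoff)[:2]; out["cap_d"]=2*r/4*1.19/f["fx"]
        M=cv2.moments(big(cv2.bitwise_and(m,cv2.bitwise_and(roi2,sub)))); out["peg"]=ray(f,*px((M["m10"]/M["m00"],M["m01"]/M["m00"])),.052-zoff)[:2]
        d=out["peg"]-out["cap"]; out["peg_r"]=np.linalg.norm(d); out["peg_ang"]=np.degrees(np.arctan2(d[1],d[0])); out["area"]=M["m00"]/16
    except ValueError: pass
    return f,out
E
python3 - <<'E'
from h import *
f,o=measure(); print(o)
f=grab_frame("side");hsv=cv2.cvtColor(f["color"],cv2.COLOR_BGR2HSV)
m=cv2.inRange(hsv,(3,150,100),(22,255,255))[230:250,310:330];print(np.argwhere(m)+[230,310], proj(f,(*o["peg"],.052)))
E
```

```text
{'sizes': (np.float64(0.3420242429345385), np.float64(0.26846520727167766)), 'door_ang': np.float64(-9.833087543866036), 'axis_door': array([0.52395141, 0.00735509]), 'cap': array([0.52542776, 0.00705189]), 'cap_d': 0.03268051503092329, 'peg': array([0.5436392 , 0.03649858]), 'peg_r': np.float64(0.03462316977500925), 'peg_ang': np.float64(58.26510428815256), 'area': 13.125}
[[235 318]
 [235 319]
 [236 318]
 [236 319]
 [237 318]
 [237 319]
 [238 318]
 [238 319]] (np.float64(318.33331800059136), np.float64(235.46212495806702))
```

drive_tool(plan=[-0.548, -0.541, 0, 2.52, 1, -0.548, -0.541, 0, 2.52, 1, -0.548, -0.541, 0, 2.52, 1, -0.548, -0.541, 0, 2.52, 1, -0.548, -0.541, 0, 2.52, 1, -0.548, -0.541, 0, 2.52, 1, -0.548, -0.541, 0, 2.52, 1, -0.548, -0.541, 0, 2.52, 1], newtons=10)

```text
time: 1.3
position: [0.4222, 0.2304, 0.223]
ee_rot: [0.765, 0.645, 0.001, -0.0]
force: [1.0, 0.6, 0.2]
gripper_width: 0.0111
grip_force: 0.0
```

```bash
cat >> h.py <<'E'
AX=np.array([.5252,.0070])
def tgt(phi,r=.034,back=.0195):
    p=np.radians(phi); er=np.array([np.cos(p),np.sin(p)]); et=np.array([-er[1],er[0]]); return AX+r*er-back*et
def shift(x,y,z,head):
    s=bot.read_state(); P=s["position"]
    from scipy.spatial.transform import Rotation as Q
    R=Q.from_quat(s["ee_rot"]).as_matrix(); h=np.degrees(np.arctan2(R[1,0],R[0,0]))
    d=R.T@(np.array([x,y,z])-P); return np.round([*d,np.radians((h-head+180)%360-180)],4), round(h,1)
E
python3 -c "
from h import *
t=tgt(22);print(t,shift(*t,.22,22),bot.read_state()['qpos'].round(2))"
```

```text
[0.56402908 0.00165654] (array([-0.2015,  0.1785,  0.0029,  1.0169]), np.float64(80.3)) [-1.06  0.16  0.49  2.03 -0.09  0.97 -0.7 ]
```

drive_tool(plan=[-0.2015, 0.1785, 0, 1.017, 1, -0.2015, 0.1785, 0, 1.017, 1, -0.2015, 0.1785, 0, 1.017, 1, -0.2015, 0.1785, 0, 1.017, 1, -0.2015, 0.1785, 0, 1.017, 1, -0.2015, 0.1785, 0, 1.017, 1, -0.2015, 0.1785, 0, 1.017, 1, -0.2015, 0.1785, 0, 1.017, 1])

```text
time: 2.3
position: [0.5645, 0.0047, 0.2227]
ee_rot: [0.981, 0.195, 0.0, -0.0]
force: [-0.2, 0.4, -0.8]
gripper_width: 0.0007
grip_force: 0.0
```

```bash
python3 -c "
from h import *
t=tgt(22);print(t,shift(*t,.10,22),bot.read_state()['qpos'].round(2),bot.read_state()['gripper_width'])"
```

```text
[0.56402908 0.00165654] (array([-0.0015,  0.0026,  0.1227,  0.0083]), np.float64(22.5)) [-0.73  0.37  0.79  1.86 -0.3   1.03 -1.  ] 0.0006666747141244372
```

drive_tool(plan=[0, 0, 0.05, 0, 1, 0, 0, 0.1, 0, 1, 0, 0, 0.14, 0, 1, 0, 0, 0.14, 0, 1, 0, 0, 0.14, 0, 1])

```text
time: 2.92
position: [0.5655, 0.0041, 0.0841]
ee_rot: [0.981, 0.194, 0.001, 0.0]
force: [-0.2, -0.5, 0.6]
gripper_width: 0.0009
grip_force: 0.0
```

```bash
python3 -c "
from h import *
t=tgt(22);print(t,shift(*t,.044,22),bot.read_state()['position'])
f=grab_frame('side');cv2.imwrite('pics/s1.png',cv2.resize(f['color'][180:300,260:400],None,fx=5,fy=5,interpolation=cv2.INTER_CUBIC))"
```

```text
[0.56402908 0.00165654] (array([-0.0024,  0.0017,  0.0401,  0.0063]), np.float64(22.4)) [0.56554483 0.00410984 0.08411946]
```

View pics/s1.png

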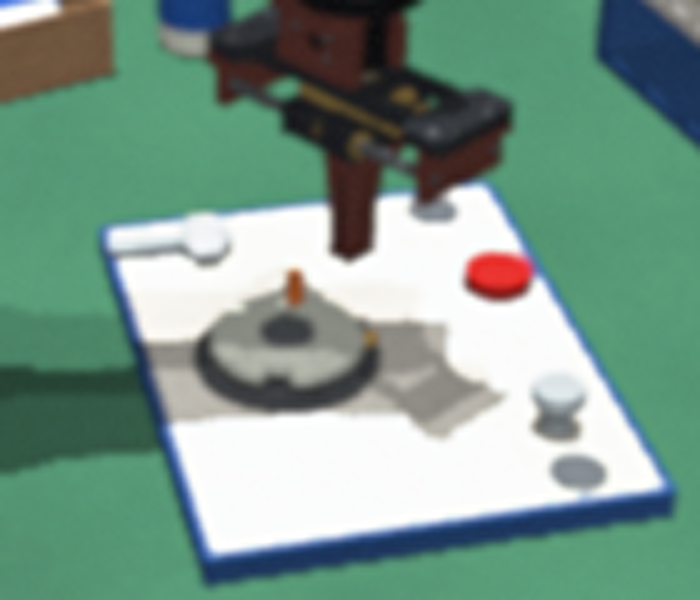

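The finger tip (352,255) stands to the far right of the peg (295,285) with a clear gap, so I'll go down.

drive_tool(plan=[-0.002, 0.002, 0.02, 0, 1, -0.002, 0.002, 0.03, 0, 1, -0.002, 0.002, 0.04, 0, 1, -0.002, 0.002, 0.04, 0, 1])

```text
time: 3.48
position: [0.5633, 0.0017, 0.0425]
ee_rot: [0.981, 0.194, -0.0, -0.0]
force: [0.5, -0.1, 0.3]
gripper_width: 0.0007
grip_force: 0.0
```

```bash
python3 -c "
from h import *
for p in range(32,113,10): t=tgt(p);print(p,*shift(*t,.044,p))"
```

```text
32 [ 0.0035 -0.0059 -0.0015 -0.1685] 22.3
42 [ 0.0053 -0.0125 -0.0015 -0.343 ] 22.3
52 [ 0.006  -0.0193 -0.0015 -0.5176] 22.3
62 [ 0.0054 -0.0261 -0.0015 -0.6921] 22.3
72 [ 0.0036 -0.0327 -0.0015 -0.8666] 22.3
82 [ 8.0000e-04 -3.8900e-02 -1.5000e-03 -1.0412e+00] 22.3
92 [-0.0031 -0.0445 -0.0015 -1.2157] 22.3
102 [-0.008  -0.0493 -0.0015 -1.3902] 22.3
112 [-1.3500e-02 -5.3300e-02 -1.5000e-03 -1.5647e+00] 22.3
```

drive_tool(plan=[0.0035, -0.006, -0.0015, -0.168, 1, 0.0053, -0.0125, -0.0015, -0.343, 1, 0.006, -0.0193, -0.0015, -0.518, 1, 0.0054, -0.0261, -0.0015, -0.692, 1, 0.0036, -0.0327, -0.0015, -0.867, 1, 0.0008, -0.0389, -0.0015, -1.041, 1, -0.003, -0.0445, -0.0015, -1.216, 1, -0.008, -0.0493, -0.0015, -1.39, 1])

```text
time: 4.47
position: [0.5391, 0.0441, 0.0451]
ee_rot: [0.627, 0.779, 0.001, 0.001]
force: [2.3, -1.0, -2.7]
gripper_width: 0.0004
grip_force: 1.2
```

```bash
python3 -c "
from h import *
print(bot.read_state()['force'],bot.read_state()['qpos'].round(2))
f=grab_frame('side');cv2.imwrite('pics/s2.png',cv2.resize(f['color'][180:300,260:400],None,fx=5,fy=5,interpolation=cv2.INTER_CUBIC))
for p in range(110,167,8): t=tgt(p);print(p,*shift(*t,.044,p))"
```

```text
[ 2.32481519 -0.95745847 -2.69379752] [-0.39  0.51  0.24  2.03 -0.2   0.62  0.2 ]
110 [ 0.0026 -0.0057  0.001  -0.1278] 102.7
118 [ 0.0044 -0.0109  0.001  -0.2674] 102.7
126 [ 0.0054 -0.0162  0.001  -0.4071] 102.7
134 [ 0.0056 -0.0217  0.001  -0.5467] 102.7
142 [ 0.0051 -0.0272  0.001  -0.6863] 102.7
150 [ 0.0038 -0.0325  0.0009 -0.8259] 102.7
158 [ 1.800e-03 -3.760e-02  9.000e-04 -9.656e-01] 102.7
166 [-9.0000e-04 -4.2300e-02  9.0000e-04 -1.1052e+00] 102.7
```

View pics/s2.png

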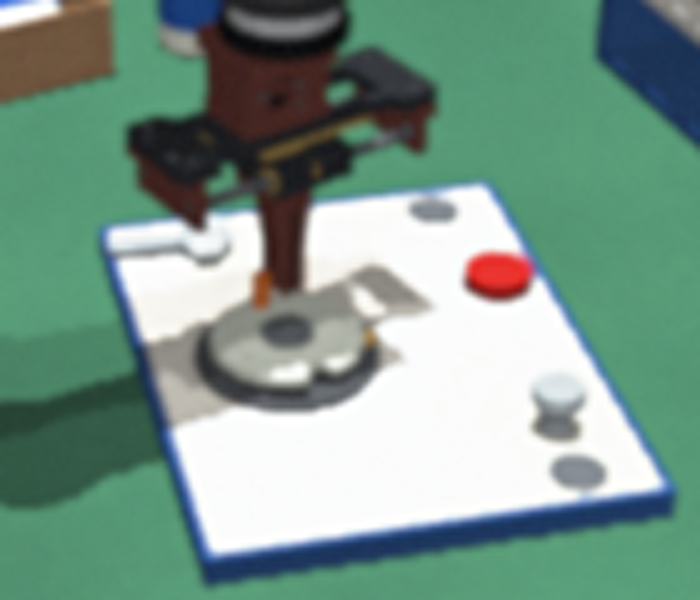

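The peg (262,290) leads the finger, and the notch has moved round to (320,372). I'll go on to φ=158, then measure.

drive_tool(plan=[0.0026, -0.0057, 0.001, -0.128, 1, 0.0044, -0.0109, 0.001, -0.267, 1, 0.0054, -0.0162, 0.001, -0.407, 1, 0.0056, -0.0217, 0.001, -0.547, 1, 0.0051, -0.0272, 0.001, -0.686, 1, 0.0038, -0.0325, 0.001, -0.826, 1, 0.0018, -0.0376, 0.001, -0.966, 1, 0.0018, -0.0376, 0.001, -0.966, 1])

```text
time: 5.52
position: [0.5009, 0.0379, 0.0437]
ee_rot: [0.199, 0.98, 0.0, 0.001]
force: [0.7, 0.3, 0.4]
gripper_width: 0.0003
grip_force: 0.4
```

```bash
python3 -c "
from h import *
s=bot.read_state();print(s['position'],s['force'],s['qpos'].round(2))
f,g=grab_frame('top'),grab_frame('side')
cv2.imwrite('pics/tt.png',f['color'][200:290,270:360])
for z in (.047,.052):print('peg exp158', [proj(c,(*(AX+.034*np.array([np.cos(a),np.sin(a)])),z)) for c in(f,g) for a in np.radians([158,170])])
for im,c,r in((f['color'],f,(205,285,275,350)),(g['color'],g,(225,275,295,345))):
    h=cv2.cvtColor(im,cv2.COLOR_BGR2HSV); m=cv2.inRange(h,(2,120,60),(20,255,255))[r[0]:r[1],r[2]:r[3]]
    n,l,st,ce=cv2.connectedComponentsWithStats(m)
    for i in range(1,n):
        u,v=ce[i]+[r[2],r[0]];q=ray(c,u,v,.049)[:2];d=q-AX;print(u,v,st[i][4],q,np.linalg.norm(d),np.degrees(np.arctan2(d[1],d[0])))
"
```

```text
[0.50091957 0.03788029 0.04372379] [0.74748409 0.32233676 0.44651095] [-0.19  0.45 -0.02  2.1   0.01  0.58  0.96]
peg exp158 [(np.float64(307.0925431027303), np.float64(253.93338497523393)), (np.float64(309.9209691217576), np.float64(254.79973504433121)), (np.float64(304.86285520862856), np.float64(243.33259124378563)), (np.float64(305.1035230444341), np.float64(244.69724943923703))]
peg exp158 [(np.float64(307.00003244440757), np.float64(253.6574733593853)), (np.float64(309.8401730576522), np.float64(254.5273142562836)), (np.float64(304.85126990294333), np.float64(241.91775370758393)), (np.float64(305.0924052767299), np.float64(243.2789801613864))]
317.0 222.5 2 [ 0.57044085 -0.00229923] 0.046186689869266905 -11.615330484035946
304.3099415204678 231.71929824561403 171 [0.51417193 0.07585595] 0.06973349284377048 99.09929964567444
333.0 247.5 2 [ 0.55978598 -0.03354247] 0.053290539231430935 -49.53316294714768
```

drive_tool(plan=[0, 0.01, 0, 0, 1, 0, 0.02, -0.03, 0, 1, 0, 0.04, -0.08, 0, 1, 0, 0.09, -0.1, 0, 1, 0, 0.14, -0.1, 0, 1, 0, 0.2, -0.1, 0, 1, 0, 0.2, -0.1, 0, 1, 0, 0.2, -0.1, 0, 1])

```text
time: 6.62
position: [0.5766, 0.2226, 0.1424]
ee_rot: [0.197, 0.98, -0.001, -0.001]
force: [-0.6, -0.5, -0.2]
gripper_width: 0.0004
grip_force: 0.0
```

```bash
python3 -c "
from h import *
f,o=measure();print(o)
cv2.imwrite('pics/t3.png',cv2.resize(f['color'][150:300,230:405],None,fx=4,fy=4,interpolation=cv2.INTER_CUBIC))
print(shift(*tgt(150),.144,158))"
```

```text
{'sizes': (np.float64(0.3420171535259268), np.float64(0.26835569296290185)), 'door_ang': np.float64(-9.618726851909809), 'axis_door': array([0.52351888, 0.00768889]), 'cap': array([0.52502363, 0.00722348]), 'cap_d': 0.0316505651669683, 'peg': array([0.4953318 , 0.02218058]), 'peg_r': np.float64(0.03324634534841366), 'peg_ang': np.float64(153.26357732455114), 'area': 11.75}
(array([-0.0042, -0.1941, -0.001 , -0.0133]), np.float64(157.2))
```

View pics/t3.png

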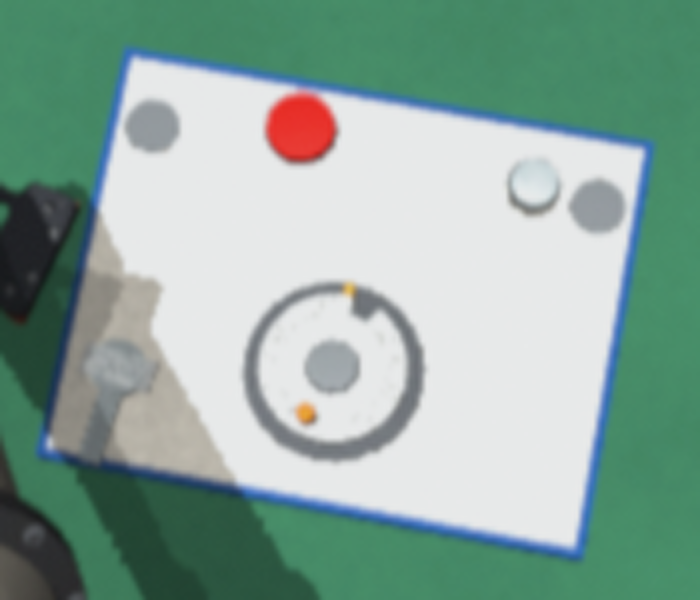

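The notch (364,303) is still about 15° short of the key (349,289), clockwise of it. I'll return behind the peg and push it about 15° more.

```bash
python3 -c "
from h import *
print(shift(*tgt(140),.14,140))"
```

```text
(array([-0.0088, -0.1891,  0.003 ,  0.3009]), np.float64(157.2))
```

drive_tool(plan=[-0.009, -0.06, 0, 0.1, 1, -0.009, -0.12, 0, 0.2, 1, -0.009, -0.17, 0, 0.3, 1, -0.009, -0.189, 0, 0.3, 1, -0.009, -0.189, 0.02, 0.3, 1, -0.009, -0.189, 0.06, 0.3, 1, -0.009, -0.189, 0.06, 0.3, 1])

```text
time: 7.55
position: [0.5106, 0.0445, 0.0813]
ee_rot: [0.341, 0.94, -0.001, -0.002]
force: [-0.9, -0.2, 0.5]
gripper_width: 0.0005
grip_force: 0.0
```

```bash
python3 -c "
from h import *
print(bot.read_state()['position'],shift(*tgt(140),.044,140))"
```

```text
[0.51057325 0.04449679 0.08125592] (array([-0.0014,  0.0003,  0.0373,  0.0029]), np.float64(140.2))
```

drive_tool(plan=[-0.001, 0, 0.02, 0, 1, -0.001, 0, 0.037, 0, 1, -0.001, 0, 0.037, 0, 1])

```text
time: 7.92
position: [0.5129, 0.0441, 0.0457]
ee_rot: [0.341, 0.94, -0.0, -0.001]
force: [-0.2, 0.6, -0.7]
gripper_width: 0.0005
grip_force: 0.0
```

```bash
python3 -c "
from h import *
print(bot.read_state()['position'])
for p in (146,152,158,163,168,173): print(p,*shift(*tgt(p),.044,p))"
```

```text
[0.51293332 0.04412485 0.04574061]
146 [ 0.0026 -0.0047  0.0017 -0.1021] 140.2
152 [ 0.0041 -0.0085  0.0018 -0.2068] 140.2
158 [ 0.0051 -0.0125  0.0018 -0.3115] 140.2
163 [ 0.0057 -0.0159  0.0018 -0.3988] 140.2
168 [ 0.006  -0.0193  0.0018 -0.4861] 140.2
173 [ 0.0059 -0.0227  0.0018 -0.5733] 140.2
```

drive_tool(plan=[0.0026, -0.0047, 0.001, -0.102, 1, 0.0041, -0.0085, 0.001, -0.207, 1, 0.0051, -0.0125, 0.001, -0.312, 1, 0.0057, -0.0159, 0.001, -0.399, 1, 0.006, -0.0193, 0.001, -0.486, 1, 0.0059, -0.0227, 0.001, -0.573, 1, 0.0059, -0.0227, 0.001, -0.573, 1, 0.0059, -0.0227, 0.001, -0.573, 1])

```text
time: 8.93
position: [0.4952, 0.0308, 0.0459]
ee_rot: [0.062, 0.998, 0.0, 0.001]
force: [0.2, 0.6, 1.4]
gripper_width: 0.0003
grip_force: 0.8
```

drive_tool(plan=[0, 0.01, 0, 0, 1, 0, 0.02, -0.03, 0, 1, 0, 0.04, -0.08, 0, 1, 0, 0.09, -0.1, 0, 1, 0, 0.14, -0.1, 0, 1, 0, 0.19, -0.1, 0, 1, 0, 0.19, -0.1, 0, 1, 0, 0.19, -0.1, 0, 1])

```text
time: 9.93
position: [0.5171, 0.2186, 0.1447]
ee_rot: [0.061, 0.998, -0.001, -0.001]
force: [0.1, -0.2, 0.7]
gripper_width: 0.0005
grip_force: 0.0
```

```bash
python3 -c "
from h import *
f,o=measure();print(o)
cv2.imwrite('pics/t4.png',cv2.resize(f['color'][200:285,270:360],None,fx=6,fy=6,interpolation=cv2.INTER_CUBIC))
a=np.radians(-9.7);e=np.array([np.cos(a),np.sin(a)])
for r,z in((.034,.036),(.045,.036),(.05,.0295)):
  u,v=proj(f,(*(AX+r*e),z));print((u-270+.5)*6,(v-200+.5)*6)
print(shift(*tgt(150),.14,150))"
```

```text
{'sizes': (np.float64(0.3817561964619899), np.float64(0.2684928738520353)), 'door_ang': np.float64(-9.340844900564102), 'axis_door': array([0.52582878, 0.02779168]), 'cap': array([0.52532074, 0.01015724]), 'cap_d': 0.030073581609833398, 'peg': array([0.49288388, 0.01480686]), 'peg_r': np.float64(0.03276840902295781), 'peg_ang': np.float64(171.84256819592196), 'area': 11.53125}
276.34090821170525 172.35707756925268
281.5165087172991 146.25072099018485
284.25922675790525 137.50721628617907
(array([-0.0101, -0.177 ,  0.005 ,  0.3995]), np.float64(172.9))
```

View pics/t4.png

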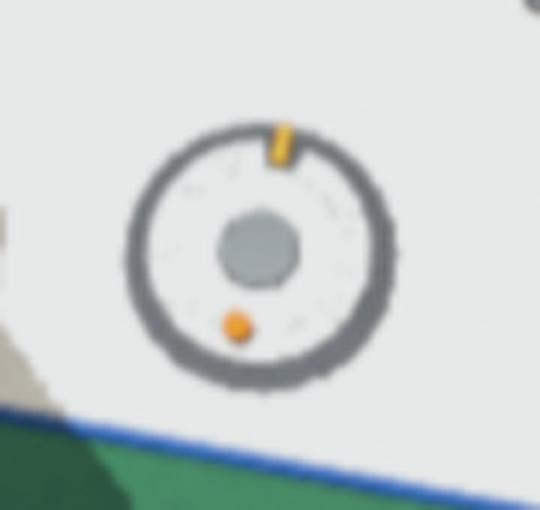

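The key (281,147) shows in the notch but to its left; the notch is still about 3.5° short. One more small push.

```bash
python3 -c "
from h import *
print(shift(*tgt(160),.14,160))"
```

```text
(array([-0.0051, -0.1816,  0.005 ,  0.225 ]), np.float64(172.9))
```

drive_tool(plan=[-0.005, -0.06, 0, 0.1, 1, -0.005, -0.12, 0, 0.2, 1, -0.005, -0.17, 0, 0.225, 1, -0.005, -0.182, 0, 0.225, 1, -0.005, -0.182, 0.02, 0.225, 1, -0.005, -0.182, 0.06, 0.225, 1, -0.005, -0.182, 0.08, 0.225, 1, -0.005, -0.182, 0.08, 0.225, 1])

```text
time: 10.98
position: [0.499, 0.0376, 0.0639]
ee_rot: [0.173, 0.985, -0.0, -0.002]
force: [-0.5, 0.6, 0.8]
gripper_width: 0.0005
grip_force: 0.0
```

```bash
python3 -c "
from h import *
print(bot.read_state()['position'],bot.read_state()['force'])
for p in (164,168,171,174,176.5): print(p,*shift(*tgt(p),.045,p))"
```

```text
[0.49902569 0.0376421  0.06394342] [-0.48111795  0.56578441  0.80951891]
164 [ 0.0001 -0.0027  0.0189 -0.0687] 160.1
168 [ 0.0013 -0.0052  0.019  -0.1385] 160.1
171 [ 0.002  -0.0072  0.019  -0.1909] 160.1
174 [ 0.0026 -0.0091  0.019  -0.2432] 160.1
176.5 [ 0.003  -0.0108  0.019  -0.2868] 160.1
```

drive_tool(plan=[0, 0, 0.019, 0, 1, 0, 0, 0.019, 0, 1, 0.0001, -0.0027, 0.019, -0.069, 1, 0.0013, -0.0052, 0.019, -0.139, 1, 0.002, -0.0072, 0.019, -0.191, 1, 0.0026, -0.0091, 0.019, -0.243, 1, 0.003, -0.0108, 0.019, -0.287, 1, 0.003, -0.0108, 0.019, -0.287, 1])

```text
time: 11.98
position: [0.4949, 0.0292, 0.0475]
ee_rot: [0.031, 1.0, 0.0, 0.001]
force: [0.4, 1.4, 0.9]
gripper_width: 0.0005
grip_force: 1.0
```

```bash
python3 -c "
from h import *
print(bot.read_state()['position'],tgt(176.5),shift(*tgt(176.5),.045,176.5))"
```

```text
[0.49489791 0.02922889 0.04750621] [0.49245386 0.02853928] (array([ 0.0024, -0.0008,  0.0025,  0.0001]), np.float64(176.5))
```

drive_tool(plan=[0, 0.01, 0, 0, 1, 0, 0.02, -0.03, 0, 1, 0, 0.04, -0.08, 0, 1, 0, 0.09, -0.1, 0, 1, 0, 0.14, -0.1, 0, 1, 0, 0.19, -0.1, 0, 1, 0, 0.19, -0.1, 0, 1, 0, 0.19, -0.1, 0, 1])

```text
time: 12.98
position: [0.5051, 0.2179, 0.146]
ee_rot: [0.03, 1.0, -0.001, -0.0]
force: [-0.1, -0.6, 0.3]
gripper_width: 0.0006
grip_force: 0.0
```

```bash
python3 -c "
from h import *
f,o=measure();d=o['peg']-AX;print(o['peg'],np.degrees(np.arctan2(d[1],d[0])))
cv2.imwrite('pics/t5.png',cv2.resize(f['color'][200:285,270:360],None,fx=6,fy=6,interpolation=cv2.INTER_CUBIC))
print(shift(*AX,.06,160))"
```

```text
[0.49252541 0.01321289] 169.23404809557064
(array([-0.0331, -0.2083,  0.0862,  0.2868]), np.float64(176.4))
```

View pics/t5.png

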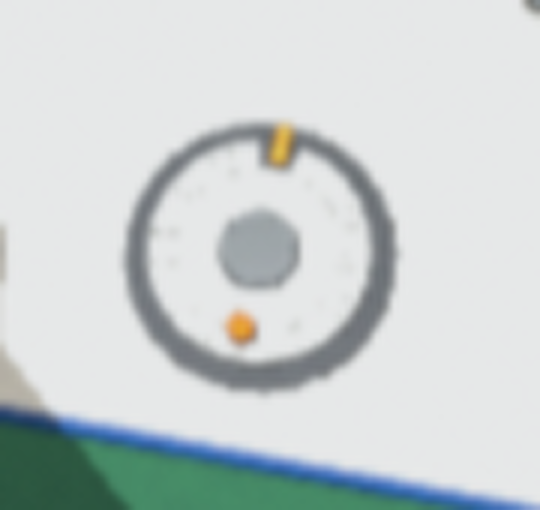

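The key (281,147) is now centred in the notch and the peg measures 169.2°. Next I press the cap at the axis.

drive_tool(plan=[-0.01, -0.06, 0, 0, 1, -0.02, -0.12, 0, 0, 1, -0.033, -0.17, 0, 0, 1, -0.033, -0.208, 0, 0, 1, -0.033, -0.208, 0.03, 0, 1, -0.033, -0.208, 0.07, 0, 1, -0.033, -0.208, 0.085, 0, 1, -0.033, -0.208, 0.085, 0, 1])

```text
time: 14.02
position: [0.525, 0.0079, 0.0607]
ee_rot: [0.031, 1.0, -0.0, -0.001]
force: [0.2, 0.8, 0.0]
gripper_width: 0.0
grip_force: 0.0
```

```bash
python3 -c "
from h import *
print(bot.read_state()['position'],shift(*AX,.042,176.5))"
```

```text
[0.52495483 0.00792053 0.06067717] (array([-0.0003, -0.0009,  0.0187, -0.0008]), np.float64(176.5))
```

drive_tool(plan=[0, -0.001, 0.012, 0, 1, 0, -0.001, 0.018, 0, 1, 0, -0.001, 0.02, 0, 1, 0, -0.001, 0.022, 0, 1, 0, -0.001, 0.024, 0, 1, 0, -0.001, 0.026, 0, 1, 0, -0.001, 0.027, 0, 1, 0, -0.001, 0.027, 0, 1])

```text
time: 15.02
position: [0.5258, 0.0077, 0.0341]
ee_rot: [0.03, 1.0, 0.0, 0.0]
force: [0.5, 0.8, 1.6]
gripper_width: 0.0004
grip_force: 1.0
```

drive_tool(plan=[0, 0, 0.001, 0, 1, 0, 0, 0.002, 0, 1, 0, 0, 0.003, 0, 1, 0, 0, 0.004, 0, 1, 0, 0, 0.004, 0, 1])

```text
time: 15.65
position: [0.5259, 0.0078, 0.032]
ee_rot: [0.03, 1.0, -0.0, 0.0]
force: [-7.4, -0.3, 24.8]
gripper_width: 0.0004
grip_force: 12.4
```

Bottomed out at 32 mm with 25 N. Retreat straight up and check.

drive_tool(plan=[0, 0, -0.01, 0, 1, 0, 0, -0.03, 0, 1, 0, 0, -0.08, 0, 1, 0, 0.06, -0.11, 0, 1, 0, 0.12, -0.11, 0, 1, 0, 0.18, -0.11, 0, 1, 0, 0.21, -0.11, 0, 1, 0, 0.21, -0.11, 0, 1])

```text
time: 16.65
position: [0.5377, 0.2205, 0.1398]
ee_rot: [0.028, 1.0, 0.001, -0.0]
force: [0.3, 0.7, -0.2]
gripper_width: 0.0004
grip_force: 0.0
```

```bash
python3 -c "
from h import *
f=grab_frame('top');g=grab_frame('side')
a=cv2.resize(f['color'][200:285,270:360],(400,378),interpolation=cv2.INTER_CUBIC);b=cv2.resize(g['color'][220:273,290:346],(400,378),interpolation=cv2.INTER_CUBIC)
cv2.imwrite('pics/t6.png',np.hstack([a,b]))
h=cv2.cvtColor(g['color'],cv2.COLOR_BGR2HSV);m=cv2.inRange(h,(2,120,60),(20,255,255))[225:270,295:345];print('side orange rows',np.argwhere(m)[:,0].min()+225)
t=np.array([.4917,.013]);print([proj(g,(*t,z))[1] for z in(.058,.050)],bot.read_state()['force'])"
```

```text
side orange rows 244
[np.float64(241.55302071754315), np.float64(243.8310302884514)] [ 0.49648738 -0.14119282 -0.66803607]
```

View pics/t6.png

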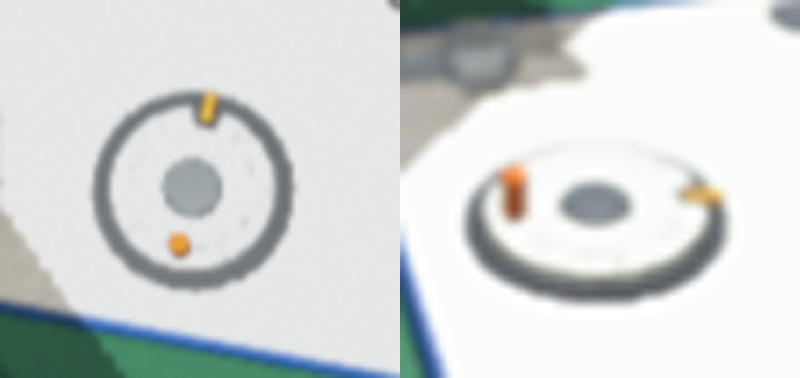

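The rose sits flush, with the key (207,108 left, 700,195 right) in its notch. The peg top is at the row expected for 8 mm down.

```bash
python3 -c "
from bench import bot
print(bot.hand_in())"
```

```text
the job is handed in; nothing more can be done
None
```

The rose is turned with its notch over the key and pressed fully home (cap at 32 mm, 25 N at bottoming), nothing else was touched, and the job is handed in; no verdict came back.

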